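Start the bunk-room steamer with its push-and-turn timer

TASK

Start the food steamer: press its timer, the larger knob with the raised bar grip, down against its spring and, keeping it pressed, turn it clockwise until its pointed end points at the raised tab on the ring around it; then let go so that it springs back up. Leave the small round heat dial beside it as it is.

Things in the scene. Friction and masses are not known exactly. Their poses are not given: they have to be found in the camera images.
- timer_grip (a point): Timer knob on the deck of a white steamer (deck 70 mm above the table). Black skirt 52 mm across, on it a bar grip 14 mm wide, 32 high, 44 long plus a 7 mm pointed end. Point: on the turning axis, 20 mm above the skirt's top, 12 below the bar's top, 42 above the deck. z up; x along the bar to the pointed end, turns with the knob. A pan rim 45 mm above the deck begins about 80 mm from the axis.
- timer_turn (a joint): Angle of the timer: 0 at its off stop (start), growing clockwise from above, at most 2.2 rad. Its spring gives way 9 mm down to a stop, pushes back with 3 N at the top, 8 N at the bottom, and lifts it when let go. Up, a lock stops it after about 4 degrees; pressed over 5 mm it turns with light friction; past 35 degrees it can rise again, and it stays at the angle where it is left.
- tab (a point): Centre of the top of the steel tab, 18 x 8 mm, top 9 mm above the deck, on the thin steel ring around the timer, 41 mm from the timer's axis. Its x axis points outwards from that axis through the tab. The ring is fixed; the tab lies 45 to 80 degrees clockwise of where the pointed end starts.
- dial_dot (a point): White dot on the heat dial, a plain low round black knob 34 mm across whose top is 18 mm above the same deck; the dot is 12 mm from its axis. It turns at a touch. Its axis is 130 mm to the left or the right of the timer's.

How it is judged:
By the outcome, as a careful person would: the job done as asked, in the order asked, and still so for the second after the job is handed in, with the robot touching nothing.
It also fails if it takes over 35 s, if anything falls off the work surface, if the arm or the gripper's body presses on something with over 40 N, if the wrist force passes 120 N, or if a joint passes its speed limit or range.

ROBOT

A 7-joint arm with a two-finger parallel gripper is mounted at the origin on the work surface. World frame = base frame: x ahead of the robot, y to its left, z up, the work surface at z = 0. Lengths are in m, angles in rad, forces in N, time in s.
With the tool pointing down it reaches from about 0.425 to 0.95 m from the base axis. Payload 16.7 kg.
Tool frame: the origin (TCP) lies between the finger pads; the fingertips stand 25 mm ahead of it and the grasp point (between the pads) lies 6 mm ahead of it; z points along the fingers, y is the line along which they close (so a half turn about z gives the same grasp; the last joint's range is limited). The gripper opens to 94 mm and grips with 3 to 60 N. Pads are 16 mm wide; open, the fingers measure 119 mm over their backs; the gripper's body (75 mm by 177 mm) begins 78 mm behind the grasp point.
Start: joints at [-1.337, 0.426, 0.074, 1.606, -0.034, 1.111, -0.067], TCP at [0.252, 0.626, 0.23] pointing down, gripper open.
Joint ranges: [-2.85, 2.85], [-0.5, 2.14], [-1.23, 1.37], [0.21, 2.46], [-1.02, 4.16], [0.16, 2.05], [-2.73, 2.73]. Speed limits (rad/s): [1.89, 1.89, 2.39, 2.39, 3.01, 3.01, 3.01].

INTERFACE

Orientations are given as a 3x3 rotation matrix whose columns are the frame's x, y, z axes.
In Python, from plant import * gives the robot as it stands.
- The arm moves only by the tool servo_tool, never from a script. Its argument "plan" is a list that holds one entry, the list of rows, each a list of 7 numbers: the turn, a rotation vector about the world's x, y, z in units of 0.5 rad (1.0 is 0.5 rad), then the shift along the world's x, y, z in units of 0.15 m (1.0 is 0.15 m), then the closure, from 0 (fully open) to 1 (shut). In form: [[[ax, ay, az, tx, ty, tz, jaw], ...]]. A call has 1 to 20 rows; each row shifts and turns the commanded pose from where the row before left it; what a row does not reach is not made up. A row lasts 1/8 s, in which the tool goes at most 62.5 mm and 10.7 degrees, less where a joint would pass 70% of its speed; a pose out of reach is approached as far as the arm can. A call with a number of a shift or a turn outside -1 to 1 is refused whole. A call with a gripper value outside its range is refused whole. The fingers move at their own pace and stop on an object; "newtons" is the grip in N (left out, the last holds). Time passes only in rows, so rows that do not move let the fingers close. It gives the time, the measured TCP pose, the force, the opening and the grip force at its end, in the units of the state.
- state(): the state, without advancing time (a new reading comes with each control period).
- snapshot(name): name is "scene" or "top" or "wrist"; returns a dict with "color" (400x640x3 uint8, red, green, blue), "intrinsics" (3x3 intrinsics, pixels), "rvec" (rotation vector, rad) and "tvec" (3), from world to camera coordinates, as OpenCV has them; the wrist camera has in their place "T_tool_cam" (4x4, takes a point from camera to tool coordinates, whose origin is the TCP and whose axes are the flange's). Camera axes: x right, y down, z forward; pixel columns grow to the right and rows downward; lengths in m; the calibration is good to about 2 mm. A picture is of the moment at which its call begins: read the wrist's pose just before it. There is no depth.
- job_done(): hands the job in; it is judged then, once.
The state is a dict: "time_s": time; "qpos": joint angles; "dq": joint speeds; "effort": joint torques, N m; "eef_pos": TCP position; "orientation": TCP orientation; "wrist_force": force on the tool from outside, world axes, zero at the start; "moment": the same for the moment, N m; "opening": finger opening in m; "gripper_force": force on a finger pad.
Only numpy, scipy, OpenCV 4.12 (cv2) and the standard library are available. Lean on these libraries where they do the work, as an engineer would, in place of code of your own. Each camera call takes 0.05 s, during which the arm holds its last target. There are 200 camera calls.

## Working session

There is one attempt and no reset: what is moved stays moved. The work goes in short steps, Python scripts to look and compute and a tool call to move; the robot and the scene stay as the last step left them, time stands still between calls to the robot, and variables do not carry over. Pictures are saved under pics/ and viewed, at most 10 in all, crops included, and the job is handed in when it is done.

Besides the shell and the picture viewer there is one more tool, called after "Emit:" as name([rows], argument=value, ...), one row to a line, values as JSON. servo_tool: Moves the arm, as the interface text tells. Shifts and turns lie within -1 to 1; 1 stands for 0.15 m of shift or 0.5 rad of turn. Its arguments: {"type":"object","properties":{"plan":{"type":"array"},"newtons":{"type":"number"}},"required":["plan"]}

```bash
mkdir -p pics; ls; cat > h.py <<'E'
from plant import *
import numpy as np, cv2
def ray(s,px,st=None):
    d=cv2.undistortPoints(np.array([[px]],float),s["intrinsics"],None)[0,0]; d=np.array([d[0],d[1],1.])
    if "rvec" in s:
        R=cv2.Rodrigues(np.array(s["rvec"],float))[0]; return -R.T@np.array(s["tvec"]).ravel(), R.T@d
    T=np.array(s["T_tool_cam"]); R=np.array(st["orientation"])
    return R@T[:3,3]+np.array(st["eef_pos"]), R@T[:3,:3]@d
def onz(s,px,z,st=None):
    c,d=ray(s,px,st); return c+d*(z-c[2])/d[2]
E
python3 - <<'E'
from h import *
st=state(); print({k:np.round(v,3).tolist() for k,v in st.items()})
for n in("top","scene"):
    s=snapshot(n); cv2.imwrite(f"pics/{n}0.png",s["color"][...,::-1]); 
    c,d=ray(s,(320,200)); print(n,c,d,s["intrinsics"][0][0])
E
```

```text
pics
{'time_s': 0.0, 'qpos': [-1.338, 0.427, 0.074, 1.607, -0.034, 1.111, -0.067], 'dq': [-0.001, -0.0, -0.001, 0.0, 0.0, -0.0, -0.0], 'effort': [0.001, -93.581, 3.667, -45.42, -0.049, 0.02, 0.0], 'eef_pos': [0.252, 0.626, 0.23], 'orientation': [[-0.928, 0.374, -0.0], [0.374, 0.928, -0.001], [-0.0, -0.001, -1.0]], 'wrist_force': [0.342, 0.002, 0.635], 'moment': [0.016, -0.009, -0.012], 'gripper_force': 0.0, 'opening': 0.094}
top [0.41898991 0.05191491 0.84953622] [ 0.17028699 -0.00960286 -0.98557857] 440.16830665271823
scene [ 1.00712234 -0.06061451  0.60125227] [-0.69815535  0.19859088 -0.68801503] 423.30966428402644
```

View pics/top0.png

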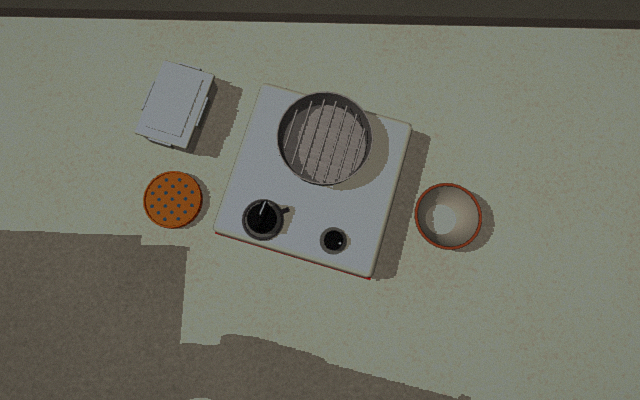

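View pics/scene0.png

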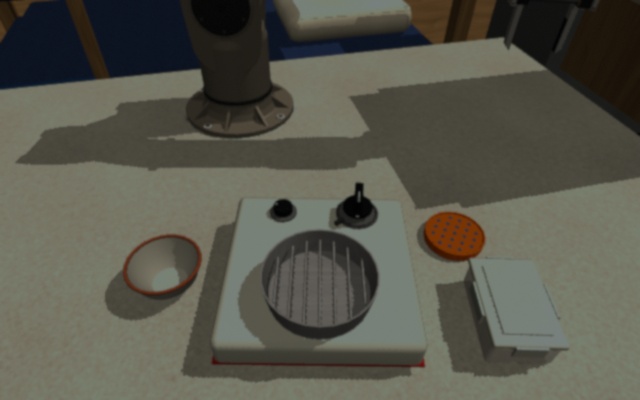

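The top view shows the timer at about (263,218), its tab at about (285,210), the dial at (333,240), and the pan to the far side. I'll locate these and zoom in.

```bash
python3 - <<'E'
from h import *
s=snapshot("top")
for n,p,z in(("timer skirt",(263,219),.082),("tab",(286,210),.079),("dial",(333,240),.088),("pan",(325,139),.115),("panrim",(300,178),.115)): print(n,onz(s,p,z).round(4))
print(state()['time_s'])
c=cv2.resize(s["color"][180:270,220:360],None,fx=5.5,fy=5.5,interpolation=cv2.INTER_CUBIC)
cv2.imwrite("pics/top1.png",cv2.convertScaleAbs(c[...,::-1],alpha=1.3,beta=20))
print(np.array(s.get("T_tool_cam",0)),snapshot("wrist")["T_tool_cam"],snapshot("wrist")["intrinsics"])
E
```

```text
timer skirt [0.5156 0.1438 0.082 ]
tab [0.5329 0.1042 0.079 ]
dial [0.481  0.0207 0.088 ]
pan [0.6537 0.0381 0.115 ]
panrim [0.5833 0.0797 0.115 ]
0.15
0 [[-4.58607779e-06 -9.61378614e-01 -2.75229288e-01  8.10375766e-02]
 [ 9.99999834e-01 -1.62908585e-04  5.52378542e-04 -1.52905790e-03]
 [-5.75882131e-04 -2.75229240e-01  9.61378455e-01 -1.54051866e-01]
 [ 0.00000000e+00  0.00000000e+00  0.00000000e+00  1.00000000e+00]] [[290.71195204   0.         320.59601018]
 [  0.         290.71195204 203.06739903]
 [  0.           0.           1.        ]]
```

View pics/top1.png

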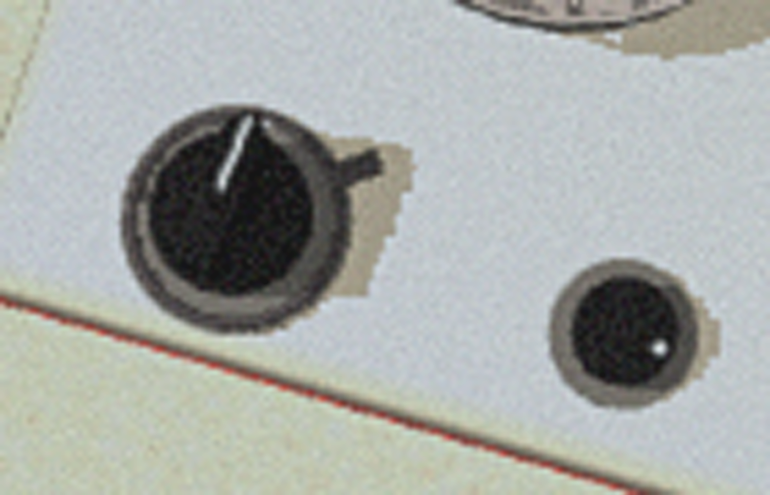

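The crop shows the white bar line from (220,188) to (249,118), the ring centre near (237,219), the tab at (362,166) and the dial dot at (660,347). The tool's x axis is already nearly parallel to the bar, so I'll go above it for a close look.

Emit:
servo_tool([
  [[0,0,0,0.125,-0.23,0,0],[0,0,0,0.125,-0.23,0,0],[0,0,0,0.125,-0.23,0,0],[0,0,0,0.125,-0.23,0,0],[0,0,0,0.125,-0.23,0,0],[0,0,0,0.125,-0.23,0,0],[0,0,0,0.125,-0.23,0,0],[0,0,0,0.125,-0.23,0,0],[0,0,0,0.125,-0.23,0,0],[0,0,0,0.125,-0.23,0,0],[0,0,0,0.125,-0.23,0,0],[0,0,0,0.125,-0.23,0,0],[0,0,0,0.125,-0.23,0,0],[0,0,0,0.125,-0.23,0,0],[0,0,0,0,0,0,0],[0,0,0,0,0,0,0]],
])

```text
time_s: 2.25
eef_pos: [0.5143, 0.1436, 0.2304]
orientation: [[-0.928, 0.373, -0.0], [0.373, 0.928, 0.0], [0.0, 0.0, -1.0]]
wrist_force: [1.1, 0.5, -0.3]
opening: 0.094
gripper_force: 0.0
```

```bash
python3 - <<'E'
from h import *
st=state(); s=snapshot("wrist")
np.savez("w1.npz",**{k:np.array(v) for k,v in s.items()},eef_pos=st["eef_pos"],orientation=st["orientation"])
print(st["time_s"],np.round(st["eef_pos"],4),np.round(st["orientation"],3),np.round(st["qpos"],2))
cv2.imwrite("pics/w1.png",s["color"][...,::-1])
E
```

```text
2.25 [0.5143 0.1436 0.2304] [[-0.928  0.373 -0.   ]
 [ 0.373  0.928  0.   ]
 [ 0.     0.    -1.   ]] [-0.69  0.2   0.34  1.94 -0.08  1.02  0.88]
```

View pics/w1.png

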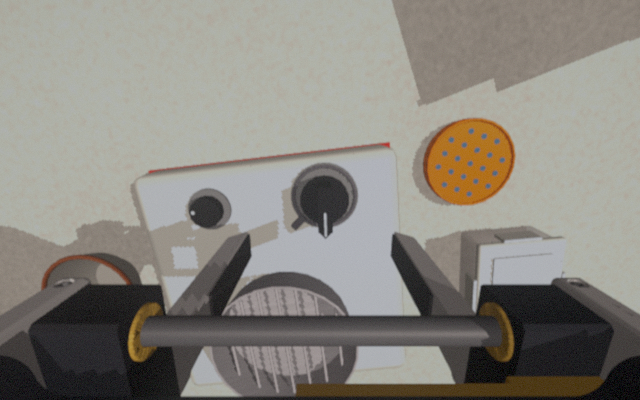

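The wrist view shows the timer at (324,196) with its point at (325,237), the tab at (299,224) and the dial at (208,211). I'll enlarge the knob to measure it.

```bash
python3 - <<'E'
from h import *
s=snapshot("wrist")
c=cv2.resize(s["color"][155:250,270:380],None,fx=6,fy=6,interpolation=cv2.INTER_CUBIC)
cv2.imwrite("pics/w2.png",cv2.convertScaleAbs(c[...,::-1],alpha=1.6,beta=20))
E
```

```text
(no output)
```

View pics/w2.png

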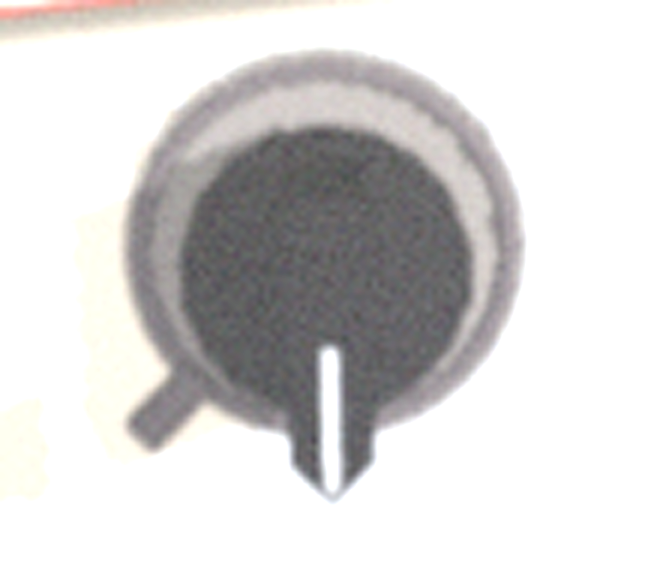

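```bash
python3 - <<'E'
from h import *
s=dict(np.load("w1.npz")); st=s
P=lambda p,z:onz(s,(270+(p[0]+.5)/6-.5,155+(p[1]+.5)/6-.5),z,st)
ring=[P(p,.072) for p in((124,243),(523,243),(323,50))]
def circ(a):
    a=np.array(a)[:,:2];A=np.c_[2*a,np.ones(len(a))];x=np.linalg.lstsq(A,(a**2).sum(1),rcond=None)[0];return x[:2],np.sqrt(x[2]+x[:2]@x[:2])
C,r=circ(ring); print("ring",C,r)
C2,r2=circ([P(p,.092) for p in((180,265),(473,265),(326,126),(265,142),(390,144),(470,300),(183,300))]); print("skirt",C2,r2)
tip=P((333,497),.124)[:2]; a=P((330,350),.124)[:2]; b=P((333,488),.124)[:2]
t=P((140,438),.079)[:2]
for c in(C,C2):
    for n,v in(("tip",tip-c),("line",b-a),("tabend",t-c)): print(n,np.linalg.norm(v).round(4),np.degrees(np.arctan2(v[1],v[0])).round(1))
print("dial",onz(s,(208,211),.088,st))
E
```

```text
ring [0.51534046 0.14522932] 0.03689887008364083
skirt [0.51456704 0.14586251] 0.025499689431107826
tip 0.0276 -19.7
line 0.0233 -20.5
tabend 0.0486 -66.7
tip 0.0286 -20.4
line 0.0233 -20.5
tabend 0.0495 -66.1
dial [0.48053589 0.02604118 0.088     ]
```

Pointer at −20.5°, tab at −66.3°, so the turn is about 46° clockwise. The radii of skirt, tip and tab match the given sizes. Next: correct the pose and descend.

Emit:
servo_tool([
  [[0,0,0.05,0.003,0.014,-0.12,0.4],[0,0,0,0,0,-0.12,0.4],[0,0,0,0,0,-0.12,0.4],[0,0,0,0,0,-0.12,0.4],[0,0,0,0,0,-0.12,0.4],[0,0,0,0,0,-0.12,0.4],[0,0,0,0,0,0,0.4],[0,0,0,0,0,0,0.4]],
], newtons=10)

```text
time_s: 3.35
eef_pos: [0.5152, 0.1458, 0.1231]
orientation: [[-0.937, 0.35, 0.0], [0.35, 0.937, 0.0], [-0.0, 0.0, -1.0]]
wrist_force: [-1.3, 0.6, -0.1]
opening: 0.0564
gripper_force: 0.0
```

Emit:
servo_tool([
  [[0,0,0,0,0,0,1],[0,0,0,0,0,0,1],[0,0,0,0,0,0,1],[0,0,0,0,0,0,1],[0,0,0,0,0,0,1],[0,0,0,0,0,0,1]],
], newtons=10)

```text
time_s: 4.1
eef_pos: [0.5157, 0.1467, 0.1227]
orientation: [[-0.937, 0.349, 0.001], [0.349, 0.937, 0.002], [-0.001, 0.002, -1.0]]
wrist_force: [2.8, 7.2, -2.9]
opening: 0.0138
gripper_force: 10.0
```

Gripped at 14 mm, which is the bar's width. The small side force means I should shift about 1.5 mm along the closing line. Then grip harder and press.

Emit:
servo_tool([
  [[0,0,0,0.004,0.01,0,1],[0,0,0,0,0,0,1],[0,0,0,0,0,-0.014,1],[0,0,0,0,0,-0.014,1],[0,0,0,0,0,-0.014,1],[0,0,0,0,0,-0.012,1],[0,0,0,0,0,0,1],[0,0,0,0,0,0,1]],
], newtons=40)

```text
time_s: 5.1
eef_pos: [0.5158, 0.1469, 0.1145]
orientation: [[-0.937, 0.35, 0.0], [0.35, 0.937, 0.0], [-0.0, 0.0, -1.0]]
wrist_force: [-1.0, 3.8, 6.6]
opening: 0.014
gripper_force: 40.0
```

The tool went down 8.2 mm and the force fits the spring, so nothing is slipping. Now turn.

Emit:
servo_tool([
  [[0,0,-0.1,0,0,0,1],[0,0,-0.1,0,0,0,1],[0,0,-0.1,0,0,0,1],[0,0,-0.1,0,0,0,1],[0,0,-0.1,0,0,0,1],[0,0,-0.1,0,0,0,1],[0,0,-0.1,0,0,0,1],[0,0,-0.1,0,0,0,1],[0,0,-0.1,0,0,0,1],[0,0,-0.1,0,0,0,1],[0,0,-0.1,0,0,0,1],[0,0,-0.1,0,0,0,1],[0,0,-0.1,0,0,0,1],[0,0,-0.1,0,0,0,1],[0,0,-0.1,0,0,0,1],[0,0,-0.1,0,0,0,1],[0,0,0,0,0,0,1],[0,0,0,0,0,0,1]],
])

```text
time_s: 7.35
eef_pos: [0.5162, 0.1474, 0.1147]
orientation: [[-0.401, 0.916, 0.001], [0.916, 0.401, 0.001], [0.0, 0.001, -1.0]]
wrist_force: [0.7, 4.9, 6.6]
opening: 0.0137
gripper_force: 40.0
```

```bash
python3 - <<'E'
from h import *
st=state(); R=np.array(st["orientation"]); print(np.degrees(np.arctan2(-R[1,0],-R[0,0])),np.round(st["wrist_force"],1),np.round(st["moment"],2),np.round(st["eef_pos"],4))
s=snapshot("wrist"); S=snapshot("top")
a=cv2.resize(s["color"][130:250,250:400],None,fx=4,fy=4,interpolation=cv2.INTER_CUBIC)
cv2.imwrite("pics/w3.png",cv2.convertScaleAbs(a[...,::-1],alpha=1.6,beta=20))
E
```

```text
-66.32873316096713 [0.7 4.9 6.6] [ 1.39 -0.18 -0.07] [0.5162 0.1474 0.1147]
```

View pics/w3.png

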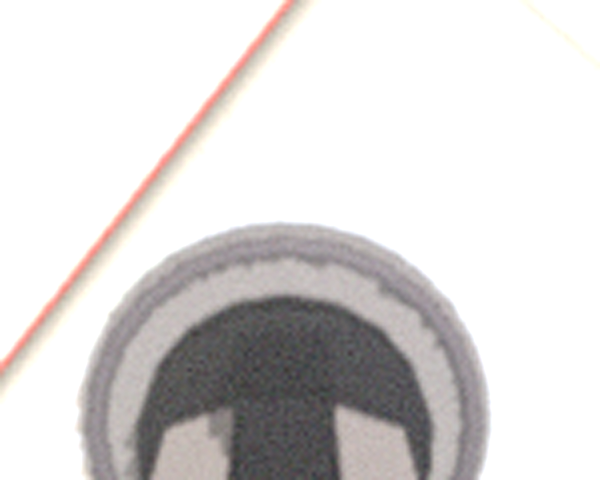

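The view from behind shows the knob centred in the ring at crop x≈284, with the bar lying between the fingers. The tool angle is −66.3°, on the tab. Let go, then rise.

Emit:
servo_tool([
  [[0,0,0,0,0,0,0.6],[0,0,0,0,0,0,0.6],[0,0,0,0,0,0,0.6],[0,0,0,0,0,0,0.6],[0,0,0,0,0,0.05,0.6],[0,0,0,0,0,0.1,0.6],[0,0,0,0,0,0.15,0.6],[0,0,0,0,0,0.15,0.6],[0,0,0,0,0,0.15,0.6],[0,0,0,0,0,0.15,0.6],[0,0,0,0,0,0,0.3],[0,0,0,0,0,0,0.1]],
])

```text
time_s: 8.95
eef_pos: [0.5154, 0.1467, 0.2268]
orientation: [[-0.401, 0.916, -0.0], [0.916, 0.401, 0.0], [0.0, -0.0, -1.0]]
wrist_force: [-0.0, -1.0, -0.3]
opening: 0.0539
gripper_force: 0.0
```

```bash
python3 - <<'E'
from h import *
st=state(); s=snapshot("wrist"); print(st["time_s"],np.round(st["eef_pos"],4))
np.savez("w4.npz",**{k:np.array(v) for k,v in s.items()},eef_pos=st["eef_pos"],orientation=st["orientation"])
c=cv2.resize(s["color"][155:250,270:380],None,fx=6,fy=6,interpolation=cv2.INTER_CUBIC)
cv2.imwrite("pics/w4.png",cv2.convertScaleAbs(c[...,::-1],alpha=1.6,beta=20))
E
```

```text
8.95 [0.5154 0.1467 0.2268]
```

View pics/w4.png

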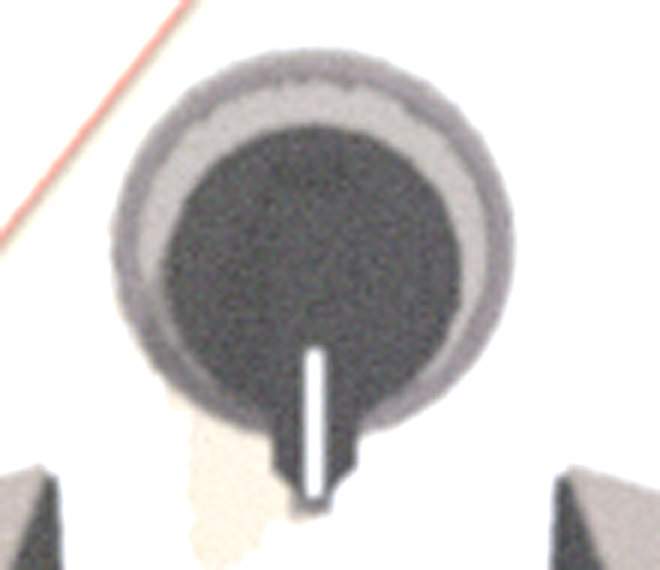

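The bar line is at x≈315, and the tab's end shows right under the tip at (311,510). Ring and skirt are centred at about 313, so the alignment is within 1–2°. The skirt's apparent size (298 px across) shows it has sprung up. Hand in.

```bash
python3 -c "
from plant import *
print(job_done())"
```

```text
the job is handed in; nothing more can be done
None
```

The timer was pressed, turned about 46° clockwise to point at the tab (within 1–2°) and let go to spring back up; the gripper stayed clear of the heat dial, and the job was handed in at about 9 s.

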